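Lock the skull plinth's levelling screw with its jam nut

ROBOT

A 7-joint arm with a two-finger parallel gripper is mounted at the origin on the work surface. World frame = base frame: x ahead of the robot, y to its left, z up, the work surface at z = 0. Lengths are in m, angles in rad, forces in N, time in s.
With the tool pointing down it reaches from about 0.4 to 0.85 m from the base axis. Payload 4.5 kg.
Tool frame: the origin (TCP) lies on the centre line of the jaws, within the pads' length; the fingertips stand r.tip_extent ahead of it and the grasp point (between the pads) is the TCP (r.tip_extent is the distance from the TCP to the fingertips, in m); z points along the fingers, y is the line along which they close (so a half turn about z gives the same grasp; the last joint's range is limited). The gripper opens to 88 mm and grips with 3 to 60 N. Pads are 18 mm wide; open, the fingers measure 123 mm over their backs; the gripper's body (75 mm by 187 mm) begins 45 mm behind the grasp point.
Start: joints at [1.281, 0.689, -0.195, 1.565, 0.157, 0.902, -0.215], TCP at [0.199, -0.593, 0.258] pointing down, gripper open.
Joint ranges: [-3.01, 3.01], [-0.46, 2.08], [-1.47, 1.51], [0.13, 2.56], [-1, 4.14], [0.04, 2.09], [-2.66, 2.66]. Speed limits (rad/s): [2.57, 2.57, 3.14, 3.14, 3.14, 3.14, 3.14].

INTERFACE

Orientations are given as a unit quaternion [x, y, z, w].
In Python, from plant import sensors, vision, finish_job, r gives the robot as it stands. The module is installed in compiled form; this text tells all that it offers.
- The arm moves only by the tool step_arm, never from a script. Its argument "steps" is a list of rows, each a list of 2 entries, a list of its own where there are three numbers: the shift along the tool's x, y, z in cm, then the turn, a rotation vector about the tool's x, y, z in degrees. A call has 1 to 12 rows; each row shifts and turns the commanded pose from where the row before left it, along the tool's axes as they then stand; what a row does not reach is not made up. A row lasts 1/8 s, in which the tool goes at most 62.5 mm and 10.7 degrees, less where a joint would pass 70% of its speed; a pose out of reach is approached as far as the arm can. A call with a gripper value outside its range is refused whole. "claw" is the opening, from -1 (shut) to 1 (fully open), set as the call begins (left out, the last holds). The fingers move at their own pace and stop on an object; "grip_force" is the grip in N (left out, the last holds). Time passes only in rows, so rows that do not move let the fingers close. It gives the time, the measured TCP pose, the force, the opening and the grip force at its end, in the units of the state.
- sensors.get_state(): the state, without advancing time (a new reading comes with each control period).
- vision.snapshot(name): name is "scene" or "top" or "wrist"; returns a dict with "img" (420x560x3 uint8, red, green, blue), "fx", "fy", "cx", "cy" (pixels), "k1" (the pictures are not rectified: a ray, as slopes to the right and down, at radius r is drawn at 1 + k1 r^2 times it, then the intrinsics apply), "position" and "rotation" of the camera in the world. Camera axes: x right, y down, z forward; pixel columns grow to the right and rows downward; lengths in m; the calibration is good to about 2 mm. A picture is of the moment at which its call begins. There is no depth.
- finish_job(): hands the job in; it is judged then, once.
The state is a dict: "clock": time; "q": joint angles; "qd": joint speeds; "joint_torque": joint torques, N m; "tool_pos": TCP position; "eef_rot": TCP orientation; "contact_force": force on the tool from outside, world axes, zero at the start; "moment": the same for the moment, N m; "opening": opening from 0.0 (shut) to 1.0 (fully open); "finger_force": force on a finger pad.
Only numpy, scipy, OpenCV 4.12 (cv2) and the standard library are available. Lean on these libraries where they do the work, as an engineer would, in place of code of your own. Each camera call takes 0.05 s, during which the arm holds its last target. There are 200 camera calls.

TASK

Turn the black pointer bar on top of the skull plinth's levelling screw to the white mark. Then lock it: run the jam nut below it clockwise down onto the brass boss by pushing its red-tipped lever round with closed fingertips (do not pinch the lever), and nip it tight with about 15 N near the lever's outer end, never pressing the lever harder than 25 N and not overtightening it. The pointer must still be on the mark when you let go; do not touch the skull and leave the other things on the counter where they are.

Things in the scene. Friction and masses are not known exactly. Their poses are not given: they have to be found in the camera images.
- mount: Dark wooden plinth, fixed, 170 x 400 x 30 mm. Origin on the counter (z = 0) on the levelling screw's vertical axis; z up; it reaches 85 mm either way along its x, 80 mm along +y, 320 mm along -y. Round the axis: steel disc (48 mm radius, top at 33 mm), brass boss, jam nut with lever, pointer bar. Nothing else stands within 130 mm of the axis.
- skull: Cream fox skull on a post, fixed to the plinth; origin at its foot, 225 mm from the screw's axis along the plinth's -y; about 150 long (along x), 80 wide and 95 mm high. Not to be touched.
- lever: Steel jam nut (hexagon 34 mm across flats, 14 mm high) with lever. Origin on the axis at the nut's underside. The lever, a level 8 mm round bar, points along this frame's +x, 7 mm above the origin; free from 20 to 65 mm from the axis. Pushed clockwise (from above) it sinks 8 mm per turn, running free (0.05 N m). It starts 0.4 to 0.8 turn above home; home, its origin is 72 mm above the counter.
- lever_ball (a point): Centre of the red ball (18 mm diameter) at the lever's end, 74 mm from the axis.
- bolt (a joint): Turn of the levelling screw in rad, clockwise seen from above: 0 when the pointer bar is on the mark (pointing along the plinth's +x), negative before (starts between -1.2 and -0.5). Stays where it is left; turns at 0.1 N m, range -1.6 to 0.6. It does not turn with the nut.
- pointer_tip (a point): White end of the black pointer bar, at the bar's mid height, 25 mm from the axis. The bar is 12 mm wide, 14 mm high, 47 mm long, roughly centred on the axis; on the mark its underside is 98 and its top 112 mm above the counter (up to 1.5 mm higher before). Take it from above by its sides.
- jar: Amber glass jar, 70 mm diameter, 110 mm high, origin under its centre. Bystander.
- tray: Grey open tray, 160 x 120 x 30 mm, origin under its centre. Bystander.
- spare_nut: Brass ring nut in the tray, 32 mm diameter, 12 mm high. Bystander.
- wrench: Steel wrench lying flat, 180 mm long, along its x. Bystander.
- brush: Dusting brush lying flat, 200 mm long, along its x. Bystander.
- ammonite: Round ammonite, 84 mm diameter, 19 mm high, origin under its centre. Bystander.
- mark (a point): Middle of the white mark on the plinth, a 40 mm line that runs out from the boss along the plinth's +x; 55 mm from the axis.
- boss_top (a point): Centre of the top of the brass boss (24 mm radius, 30 to 70 mm above the counter), on the axis. On it lies a 2 mm copper washer, on which the nut comes home. In which direction the lever then points is not known beforehand: the resistance tells.
- washer_tab (a point): End of the washer's yellow tab, 30 mm from the axis, starting along the plinth's -y. The washer stays put until the nut, home, is pushed with 0.55 N m (9 N at 60 mm from the axis); then both creep round together, 6 N m more per rad (1.7 N per mm at 60 mm), and stay when let go. Tight: tab moved over 0.6 mm (0.67 N m). Overtight: over 3.3 mm (1.21 N m).

How it is judged:
On the way, in this order (a step that is already met when the one before it is completed fails the run):
1. the pointer bar is set to the white mark, before the nut is tightened (value of joint bolt between -0.13 and 0.13 rad), for 0.2 s.
2. the jam nut is home on the boss and nipped tight (z of lever in the frame of mount below 0.0726 m and distance of washer_tab from where it was at the start of the episode above 0.0006 m), for 0.1 s.
At the end, for the whole second after the job is handed in: The pointer is within 0.13 rad of the mark, the nut is home on the washer (its underside within 0.6 mm of it), and the washer's tab stays dragged round by more than 0.6 mm (the nut was nipped with over 0.67 N m, 11 N at 60 mm) (all of step 1 and all of step 2); the robot touches nothing.
It fails at once if the lever is pressed harder than 25 N (contact force between the fingers and lever above 25 N).
It fails at once if the nut is overtightened (the washer's tab dragged round more than 3.3 mm) (distance of washer_tab from where it was at the start of the episode above 0.0033 m).
It fails at once if the skull is touched (contact force between any of the fingers, the arm and skull above 0.5 N).
It fails at once if a bystander is moved more than 20 mm (distance of any of jar, tray, spare_nut, wrench, brush, ammonite from where it was at the start of the episode above 0.02 m).
It also fails if it takes over 61 s, if anything falls off the work surface, if the arm or the gripper's body presses on something with over 40 N, if the wrist force passes 120 N, or if a joint passes its speed limit or range.

## Working session

There is one attempt and no reset: what is moved stays moved. The work goes in short steps, Python scripts to look and compute and a tool call to move; the robot and the scene stay as the last step left them, time stands still between calls to the robot, and variables do not carry over. Pictures are saved under pics/ and viewed, at most 10 in all, crops included, and the job is handed in when it is done.

Besides the shell and the picture viewer there is one more tool, called after "Request:" by a JSON object that holds its "op" and its "data". step_arm: Moves the arm, as the interface text tells. Its arguments: {"type":"object","properties":{"steps":{"type":"array"},"claw":{"type":"number"},"grip_force":{"type":"number"}},"required":["steps"]}

```bash
mkdir -p pics; cat > h.py <<'E'
import numpy as np, cv2
from plant import sensors, vision, finish_job, r
from scipy.spatial.transform import Rotation as R
def snap(n,save=None):
    s=vision.snapshot(n)
    if save: cv2.imwrite(f'pics/{save}.png',s['img'][:,:,::-1])
    return s
def rot(s):
    m=np.array(s['rotation'],float)
    return m if m.shape==(3,3) else R.from_quat(m).as_matrix()
def ray(s,u,v):
    x=(u-s['cx'])/s['fx'];y=(v-s['cy'])/s['fy'];rd=np.hypot(x,y);t=rd
    for _ in range(30): t=rd/(1+s['k1']*t*t)
    k=t/rd if rd>0 else 1
    return np.array(s['position']),rot(s)@np.array([x*k,y*k,1])
def onz(s,u,v,z):
    p,d=ray(s,u,v); return p+d*(z-p[2])/d[2]
def proj(s,P):
    c=rot(s).T@(np.array(P)-np.array(s['position']));x,y=c[0]/c[2],c[1]/c[2];k=1+s['k1']*(x*x+y*y)
    return s['cx']+s['fx']*x*k,s['cy']+s['fy']*y*k
E
python3 - <<'E'
from h import *
a=snap('scene','scene0');b=snap('top','top0')
for s in(a,b): print(s['position'],s['rotation'],s['fx'],s['k1'])
print(sensors.get_state(),r.tip_extent)
E
```

```text
[1.50810669 0.66207115 0.92551885] [ 0.41268974  0.78068329 -0.41669461 -0.21583879] 506.77119887318133 0.033145392496846525
[ 0.38938592 -0.02362112  1.12552141] [-0.70396298  0.70850008 -0.03000415  0.03954128] 396.243932774182 -0.03551654761610884
{'clock': 0.1, 'q': array([ 1.28078399,  0.68985234, -0.19452879,  1.56619202,  0.15729791,
        0.90251245, -0.21511776]), 'qd': array([-0.00130125, -0.00270428,  0.00031521, -0.00240698, -0.00052058,
        0.00046794,  0.00054583]), 'joint_torque': array([-3.23010761e-03, -5.28499174e+01, -1.27120011e+00, -1.53836578e+01,
       -5.24451735e-02,  2.02137933e-03,  5.29913359e-05]), 'tool_pos': array([ 0.19866696, -0.59204326,  0.25703304]), 'eef_rot': array([ 9.86916817e-01,  1.61228341e-01, -1.82124586e-04, -7.65402408e-04]), 'contact_force': array([-0.56583793,  0.2836114 ,  0.62785499]), 'moment': array([-0.07249851, -0.00550195, -0.04088988]), 'finger_force': 0.0, 'opening': 1.0023362175503923} 0.019
```

View pics/top0.png

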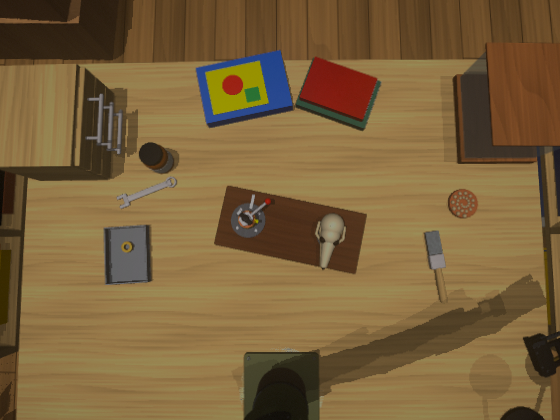

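View pics/scene0.png

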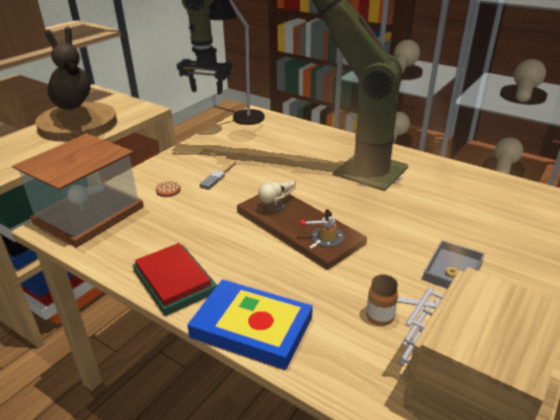

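The top view shows the disc at about (248,219), the red ball at about (270,202), the skull at (330,235), and plinth corners at (227,186), (366,213), (356,272) and (215,244). The scene view shows the same layout. Next I'll measure it in numbers and crop closer.

```bash
python3 - <<'E'
from h import *
s=snap('top');im=s['img']
c=[(227,186),(366,213),(356,272),(215,244)]
P=[onz(s,*p,.03)for p in c]
for p in P: print(p.round(4))
print([np.linalg.norm(P[i]-P[(i+1)%4]).round(4) for i in range(4)])
ey=((P[0]-P[1])+(P[3]-P[2]))[:2];ey/=np.linalg.norm(ey);ex=np.array([ey[1],-ey[0]])
C=np.mean(P,axis=0)[:2];O=C+ey*.12
print('origin',O,'yaw',np.degrees(np.arctan2(ex[1],ex[0])),'proj',proj(s,[*O,.033]))
print('disc',onz(s,248,219,.033))
hsv=cv2.cvtColor(im,cv2.COLOR_RGB2HSV);m=((hsv[...,0]<6)|(hsv[...,0]>174))&(hsv[...,1]>170)&(hsv[...,2]>90)
m[:180]=0;m[230:]=0;m[:,:230]=0;m[:,300:]=0
v,u=np.nonzero(m);print('ball',u.mean(),v.mean(),len(u))
b=onz(s,u.mean(),v.mean(),.084);print(b,np.linalg.norm(b[:2]-O),np.degrees(np.arctan2(*(b[:2]-O)[::-1])))
a=snap('scene')
cr=np.hstack([cv2.resize(im[180:260,205:305],(400,320),interpolation=3),cv2.resize(a['img'][190:270,270:370],(400,320),interpolation=3)])
cv2.imwrite('pics/crop1.png',cr[:,:,::-1])
E
```

```text
[0.5638 0.1487 0.03  ]
[ 0.4851 -0.2379  0.03  ]
[ 0.3233 -0.2065  0.03  ]
[0.402  0.1807 0.03  ]
[np.float64(0.3945), np.float64(0.1648), np.float64(0.3951), np.float64(0.1649)]
origin [0.46743735 0.08886621] yaw -11.489252221863612 proj (np.float64(248.1051757304111), np.float64(220.08102721796308))
disc [0.47043849 0.08916651 0.033     ]
ball 267.5769230769231 201.07692307692307 26
[0.51389364 0.03210826 0.084     ] 0.07334610622087774 -50.699736172891754
```

View pics/crop1.png

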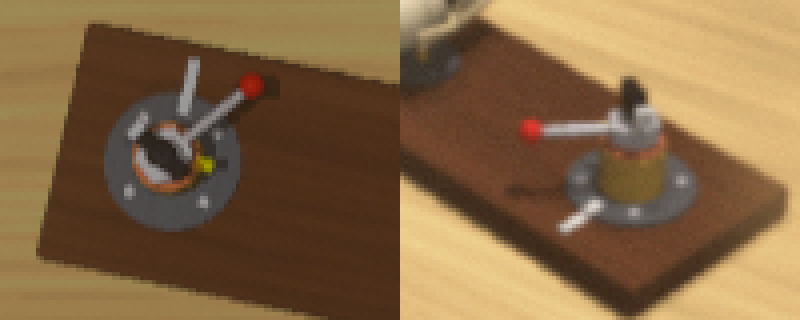

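Request:
{"op": "step_arm", "data": {"steps": [[[4.75,-2.6,0],[0,0,0]],[[4.75,-2.6,0],[0,0,0]],[[4.75,-2.6,0],[0,0,0]],[[4.75,-2.6,0],[0,0,0]],[[4.75,-2.6,0],[0,0,0]],[[4.75,-2.6,0],[0,0,0]],[[2.3,-5,0],[0,0,0]],[[2.3,-5,0],[0,0,0]],[[2.3,-5,0],[0,0,0]],[[2.3,-5,0],[0,0,0]],[[2.3,-5,0],[0,0,0]]]}}

```text
clock: 1.58
tool_pos: [0.449, -0.0786, 0.2578]
eef_rot: [0.987, 0.161, 0.0, 0.0]
contact_force: [0.4, -0.0, 0.1]
opening: 1.001
finger_force: 0.0
```

Request:
{"op": "step_arm", "data": {"steps": [[[2.4,-5,0],[0,0,0]],[[2.4,-5,0],[0,0,0]],[[2.4,-5,0],[0,0,0]],[[0,0,0],[0,0,0]],[[0,0,0],[0,0,0]]], "claw": -0.1}}

```text
clock: 2.2
tool_pos: [0.4691, 0.084, 0.2575]
eef_rot: [0.987, 0.161, -0.0, 0.0]
contact_force: [0.2, -0.2, -1.0]
opening: 0.46
finger_force: 0.0
```

```bash
python3 - <<'E'
from h import *
s=snap('wrist','wrist1');t=sensors.get_state()
print(s['position'],rot(s).round(3),s['fx'],t['tool_pos'],t['q'].round(3),t['opening'])
O=[.469,.089]
for z in(.033,.07,.092,.106):print(z,proj(s,[*O,z]))
print('skull',proj(s,[.425,-.131,.1]))
E
```

```text
[0.53347554 0.10596202 0.38428919] [[ 0.319 -0.914 -0.25 ]
 [-0.948 -0.308 -0.084]
 [-0.     0.264 -0.965]] 306.86752375472463 [0.46917607 0.08317759 0.25758429] [-0.2    0.499 -0.111  2.002  0.09   0.646 -1.618] 0.4564626578651988
0.033 (np.float64(270.5551736724252), np.float64(188.5758823501181))
0.07 (np.float64(270.1239256047828), np.float64(195.18318134585274))
0.092 (np.float64(269.8187819274812), np.float64(199.85851126436))
0.106 (np.float64(269.6010221336637), np.float64(203.19502915388216))
skull (np.float64(455.717353373342), np.float64(305.7983777069703))
```

View pics/wrist1.png

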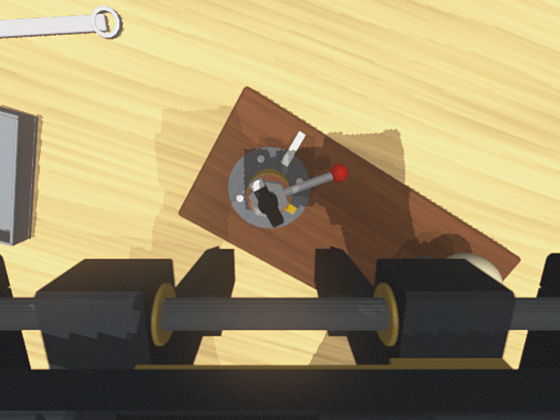

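The wrist view shows the disc around (271,188), the pointer's white end near (259,186), the bar's black end at (277,223), the ball at (340,173), and the mark from (302,133) to (285,163). I'll measure these.

```bash
python3 - <<'E'
from h import *
s=snap('wrist');im=s['img'];hsv=cv2.cvtColor(im,cv2.COLOR_RGB2HSV)
H,S,V=[hsv[...,i].astype(int) for i in range(3)]
def comp(m,box,minA=15):
    k=np.zeros(m.shape,np.uint8);u0,v0,u1,v1=box;k[v0:v1,u0:u1]=m[v0:v1,u0:u1]
    n,l,st,c=cv2.connectedComponentsWithStats(k)
    return [(st[i,4],c[i].round(1),l==i) for i in range(1,n) if st[i,4]>=minA]
# bar top
for A,c,l in comp(V<50,(240,170,300,235)):
    v,u=np.nonzero(l);print('black',A,c,cv2.minAreaRect(np.c_[u,v].astype(np.float32)))
for A,c,l in comp((V>190)&(S<40),(235,120,320,235),8):
    v,u=np.nonzero(l);r_=cv2.minAreaRect(np.c_[u,v].astype(np.float32));print('white',A,c,r_)
    print('   z.03',onz(s,*r_[0],.031),'z.112',onz(s,*r_[0],.113))
for A,c,l in comp(((H<6)|(H>174))&(S>170)&(V>100),(300,150,370,200)): 
    print('ball',A,c,onz(s,*c,.084))
for A,c,l in comp((S<60)&(V<150),(220,140,320,235),50):
    v,u=np.nonzero(l);h=cv2.convexHull(np.c_[u,v].astype(np.int32));e=cv2.fitEllipse(h);print('disc',A,e,onz(s,*e[0],.033))
cv2.imwrite('pics/crop2.png',cv2.resize(im[120:240,220:360],(700,600),interpolation=2)[:,:,::-1])
E
```

```text
black 135 [271.  201.5] ((271.77691650390625, 203.83139038085938), (38.90039825439453, 9.886079788208008), 65.37643432617188)
black 22 [265.2 210.9] ((264.9615478515625, 211.30767822265625), (8.040761947631836, 7.2562971115112305), 78.69007110595703)
white 147 [295.9 140.7] ((295.800537109375, 141.3419647216797), (7.342120170593262, 21.090600967407227), 30.256441116333008)
   z.03 [0.52869196 0.07801813 0.031     ] z.112 [0.52981664 0.08428318 0.113     ]
white 11 [285.2 161.6] ((286.25, 161.25001525878906), (3.5355336666107178, 5.656853675842285), 45.0)
   z.03 [0.50436766 0.08094176 0.031     ] z.112 [0.51113784 0.08652825 0.113     ]
white 59 [255.8 184.2] ((255.25001525878906, 184.75), (6.640782833099365, 11.384199142456055), 18.434947967529297)
   z.03 [0.46729029 0.10630313 0.031     ] z.112 [0.48266586 0.10600343 0.113     ]
white 34 [238.6 197.7] ((238.5, 198.0), (6.0, 5.0), 90.0)
   z.03 [0.44598266 0.12025183 0.031     ] z.112 [0.46630358 0.11671474 0.113     ]
ball 238 [338.3 172. ] [0.51505688 0.0328279  0.084     ]
disc 4350 ((271.5307312011719, 185.61451721191406), (80.6756591796875, 91.84166717529297), 73.61070251464844) [0.47268386 0.08810253 0.033     ]
```

View pics/crop2.png

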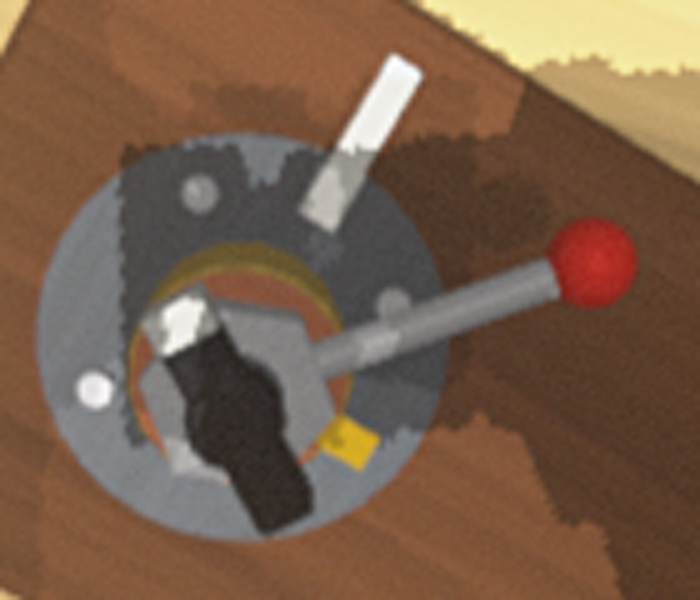

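```bash
python3 - <<'E'
from h import *
s=snap('wrist')
f=lambda u,v,z:onz(s,220+u/5,120+v/5,z)
an=lambda d:np.degrees(np.arctan2(d[1],d[0])).round(1)
d=f(243.5,337,.033);a=f(237,413,.113);t=f(183,303,.113);b=f(283,522,.113)
print('disc',d,'axis',a,'len',np.linalg.norm(t-b),'mid',(t+b)/2,'ang',an(t-b))
m1=f(407,62,.031);m2=f(320,218,.033)
print('mark',m1,m2,np.linalg.norm(m1-m2),an(m1-m2),'from disc',an((m1+m2)/2-d),np.linalg.norm((m1+m2)/2-d))
for z in(.08,.083,.086):
    p=f(595,262,z);print('ball',p,np.linalg.norm((p-d)[:2]),an(p-d))
E
```

```text
disc [0.4697447  0.09022592 0.033     ] axis [0.47061764 0.09025696 0.113     ] len 0.044615969491066935 mid [0.47015719 0.09068679 0.113     ] ang 42.1
mark [0.53990818 0.07495495 0.031     ] [0.50130805 0.08227663 0.033     ] 0.03933925979165075 -10.7 from disc -12.9 0.05218124106879916
ball [0.51469913 0.03067679 0.08      ] 0.07461232735377718 -53.0
ball [0.51488552 0.03140549 0.083     ] 0.07414537573933995 -52.5
ball [0.51507192 0.0321342  0.086     ] 0.07368314320265319 -52.0
```

Request:
{"op": "step_arm", "data": {"steps": [[[0.3,-0.6,0],[0,0,-8]],[[0,0,2.5],[0,0,-8]],[[0,0,4],[0,0,-7.5]],[[0,0,4],[0,0,0]],[[0,0,2],[0,0,0]],[[0,0,1.6],[0,0,0]],[[0,0,0],[0,0,0]],[[0,0,0],[0,0,0]]]}}

```text
clock: 3.35
tool_pos: [0.4708, 0.0907, 0.1172]
eef_rot: [0.934, 0.358, 0.0, 0.0]
contact_force: [0.1, 0.4, -0.5]
opening: 0.454
finger_force: 0.0
```

```bash
python3 - <<'E'
from h import *
s=snap('wrist','wrist2');t=sensors.get_state()
print(t['tool_pos'],t['q'].round(3),t['contact_force'],R.from_quat(t['eef_rot']).as_matrix()[:,0])
cv2.imwrite('pics/wrist2c.png',cv2.resize(s['img'][130:400,130:430],(600,540))[:,:,::-1])
E
```

```text
[0.4708833  0.09091967 0.11741234] [-0.214  0.754 -0.118  2.116  0.292  0.285 -1.419] [0.00466364 0.79036125 0.72028656] [0.74326472 0.66899662 0.00103707]
```

View pics/wrist2c.png

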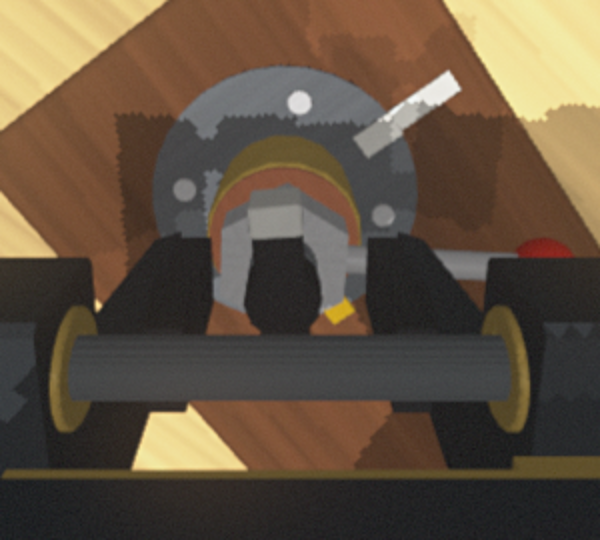

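The bar at crop x≈282 sits square between the fingers (210 and 368). I'll nudge 1 mm and close.

Request:
{"op": "step_arm", "data": {"steps": [[[0,-0.1,0.1],[0,0,0]],[[0,0,0],[0,0,0]],[[0,0,0],[0,0,0]],[[0,0,0],[0,0,0]],[[0,0,0],[0,0,0]],[[0,0,0],[0,0,0]]], "claw": -1, "grip_force": 15}}

```text
clock: 4.15
tool_pos: [0.47, 0.0921, 0.1159]
eef_rot: [0.933, 0.359, 0.0, 0.0]
contact_force: [0.1, -0.4, 6.1]
opening: 0.208
finger_force: 15.0
```

Request:
{"op": "step_arm", "data": {"steps": [[[0,0,0],[0,0,0]],[[0,0,0],[0,0,0]],[[0,0,0.02],[0,0,9]],[[0,0,0.02],[0,0,9]],[[0,0,0.02],[0,0,9]],[[0,0,0.02],[0,0,9]],[[0,0,0.02],[0,0,9]],[[0,0,0.02],[0,0,8.6]],[[0,0,0],[0,0,0]],[[0,0,0],[0,0,0]]], "claw": -1, "grip_force": 40}}

```text
clock: 5.4
tool_pos: [0.4705, 0.09, 0.1148]
eef_rot: [0.995, -0.102, 0.001, 0.001]
contact_force: [2.2, -6.2, 5.7]
opening: 0.203
finger_force: 40.0
```

```bash
python3 - <<'E'
from h import *
s=snap('wrist');t=sensors.get_state();X=R.from_quat(t['eef_rot']).as_matrix()[:,0]
print(t['tool_pos'],t['q'].round(3),t['contact_force'],t['moment'],t['opening'],'yaw',np.degrees(np.arctan2(X[1],X[0])))
cv2.imwrite('pics/wrist3c.png',cv2.resize(s['img'][130:400,130:430],(600,540))[:,:,::-1])
E
```

```text
[0.47048444 0.08996278 0.1147481 ] [-0.319  0.763  0.051  2.124 -0.129  0.257 -1.932] [ 1.11054271 -5.16313009  5.22003997] [-1.0260808  -0.23167872  0.00898398] 0.19731682117357574 yaw -11.702713933089216
```

View pics/wrist3c.png

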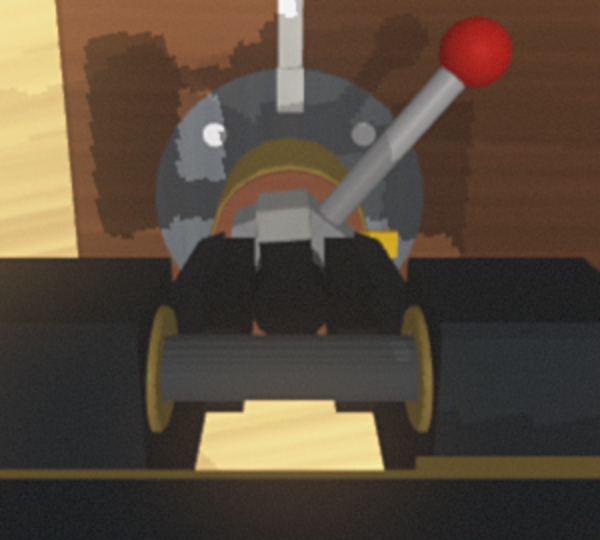

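The pointer turned with the gripper and now lines up with the mark (bar end at crop x≈283, mark at 290). I'll release, rise and check.

Request:
{"op": "step_arm", "data": {"steps": [[[0,0,0],[0,0,0]],[[0,0,0],[0,0,0]],[[0,0,0],[0,0,0]],[[0,0,-2],[0,0,0]],[[0,0,-5],[0,0,0]],[[0,0,-5],[0,0,0]],[[0,0,-2],[0,0,0]],[[0,0,0],[0,0,0]],[[0,0,0],[0,0,0]]], "claw": -0.1, "grip_force": 15}}

```text
clock: 6.58
tool_pos: [0.4689, 0.0922, 0.2535]
eef_rot: [0.995, -0.1, -0.001, 0.0]
contact_force: [-0.2, -0.3, 0.1]
opening: 0.45
finger_force: 0.0
```

```bash
python3 - <<'E'
from h import *
s=snap('wrist');t=sensors.get_state();X=R.from_quat(t['eef_rot']).as_matrix()[:,0]
print(t['tool_pos'],t['q'].round(3),t['contact_force'],'yaw',np.degrees(np.arctan2(X[1],X[0])))
u,v=map(int,proj(s,[.470,.090,.08]));u0,v0=u-65,v-80;print(u0,v0)
cv2.imwrite('pics/wrist4c.png',cv2.resize(s['img'][v0:v0+120,u0:u0+130],(650,600),interpolation=2)[:,:,::-1])
E
```

```text
[0.46884121 0.09210451 0.25326997] [-0.368  0.511  0.119  2.01  -0.099  0.628 -1.956] [-0.20859074 -0.27794392 -0.42675806] yaw -11.528009089942445
211 117
```

View pics/wrist4c.png

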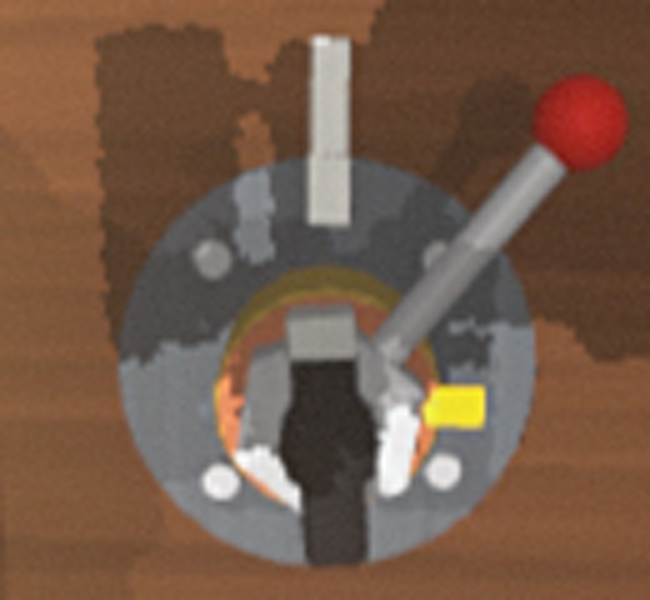

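```bash
python3 - <<'E'
from h import *
s=snap('wrist')
f=lambda u,v,z:onz(s,211+u/5,117+v/5,z)
an=lambda d:np.degrees(np.arctan2(d[1],d[0])).round(1)
t=f(321.5,308,.112);b=f(336,555,.112);h=f(329,425,.113);m1=f(331,38,.031);m2=f(329,222,.033);d=f(328,362,.033);p=f(582,122,.083);tab=f(487,406,.072)
print(np.linalg.norm(t-b),an(t-b),an(t-h),'hub',h,'mark',an(m1-m2),an((m1+m2)/2-d),'disc',d,'ball',p,an(p-d),np.linalg.norm((p-d)[:2]),'tab',an(tab-d))
E
```

```text
0.04570332611108595 -8.1 -7.8 hub [0.47306836 0.089466   0.113     ] mark -12.0 -11.9 disc [0.46895451 0.08988743 0.033     ] ball [0.51411008 0.03231898 0.083     ] -51.9 0.07316523647864379 tab -104.3
```

The pointer is about 4° short of the mark. That's within tolerance, but I'll trim it.

Request:
{"op": "step_arm", "data": {"steps": [[[0.1,0.2,0],[0,0,-3.5]],[[0,0,4],[0,0,0]],[[0,0,5],[0,0,0]],[[0,0,3],[0,0,0]],[[0,0,1.8],[0,0,0]],[[0,0,0],[0,0,0]]]}}

```text
clock: 7.42
tool_pos: [0.4689, 0.0896, 0.1146]
eef_rot: [0.998, -0.07, -0.002, 0.001]
contact_force: [-0.0, 0.0, 0.1]
opening: 0.448
finger_force: 0.0
```

Request:
{"op": "step_arm", "data": {"steps": [[[0,0,0],[0,0,0]],[[0,0,0],[0,0,0]],[[0,0,0],[0,0,0]],[[0,0,0],[0,0,0]],[[0,0,0],[0,0,2.5]],[[0,0,0],[0,0,2.5]],[[0,0,0],[0,0,0]],[[0,0,0],[0,0,0]]], "claw": -1, "grip_force": 40}}

```text
clock: 8.43
tool_pos: [0.4707, 0.0898, 0.117]
eef_rot: [0.993, -0.114, 0.001, 0.0]
contact_force: [0.1, -1.0, 6.6]
opening: 0.204
finger_force: 40.0
```

Request:
{"op": "step_arm", "data": {"steps": [[[0,0,0],[0,0,0]],[[0,0,0],[0,0,0]],[[0,0,0],[0,0,0]],[[0,0,-2],[0,0,0]],[[0,0,-5],[0,0,0]],[[0,0,-5],[0,0,0]],[[0,0,-2],[0,0,0]],[[0,0,0],[0,0,0]]], "claw": -0.1, "grip_force": 15}}

```text
clock: 9.43
tool_pos: [0.471, 0.0902, 0.2577]
eef_rot: [0.994, -0.114, 0.002, -0.001]
contact_force: [1.1, -0.2, 0.2]
opening: 0.452
finger_force: 0.0
```

```bash
python3 - <<'E'
from h import *
s=snap('wrist');t=sensors.get_state();X=R.from_quat(t['eef_rot']).as_matrix()[:,0]
print(t['tool_pos'],t['q'].round(3),t['contact_force'],'yaw',np.degrees(np.arctan2(X[1],X[0])))
u,v=map(int,proj(s,[.470,.090,.08]));u0,v0=u-65,v-80;print(u0,v0)
cv2.imwrite('pics/wrist5c.png',cv2.resize(s['img'][v0:v0+120,u0:u0+130],(650,600),interpolation=2)[:,:,::-1])
E
```

```text
[0.47018137 0.09008819 0.25646636] [-0.377  0.507  0.14   2.007 -0.115  0.634 -1.96 ] [-0.6845057  -0.23968361 -0.18554288] yaw -13.041888924695284
210 119
```

View pics/wrist5c.png

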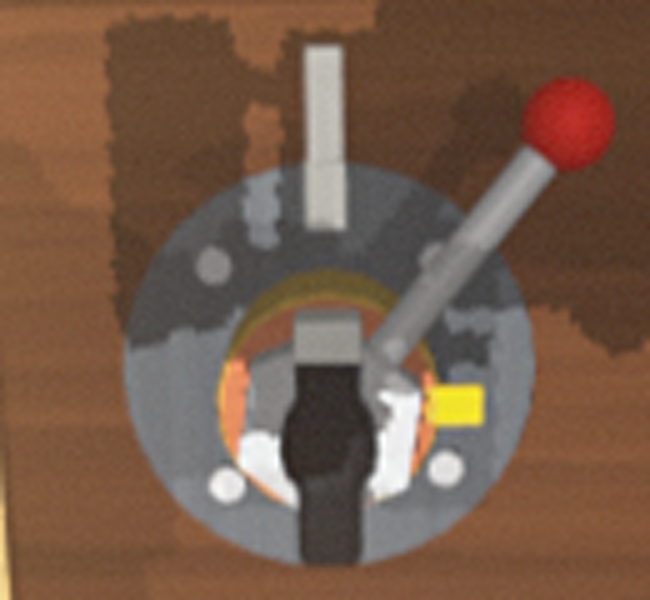

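The bar now lies parallel to the mark: (327,312) to (332,560) against a mark at x≈325. Next comes the lever: close the fingers, turn them round and go beside it.

Request:
{"op": "step_arm", "data": {"steps": [[[0,0,0],[0,0,-10.5]],[[0,0,0],[0,0,-10.5]],[[0,0,0],[0,0,-10.5]],[[0,0,0],[0,0,-10.5]],[[0,0,0],[0,0,-10.5]],[[0,0,0],[0,0,-10.5]],[[0,0,0],[0,0,-10.5]],[[0,0,0],[0,0,-10.5]],[[0,0,0],[0,0,-10.5]],[[0,0,0],[0,0,-10.5]],[[0,0,0],[0,0,-10.5]],[[0,0,0],[0,0,-10.5]]], "claw": -1}}

```text
clock: 10.98
tool_pos: [0.4692, 0.0899, 0.2548]
eef_rot: [0.55, 0.835, -0.001, -0.002]
contact_force: [0.5, 0.4, 0.0]
opening: 0.005
finger_force: 0.0
```

Request:
{"op": "step_arm", "data": {"steps": [[[0,0,0],[0,0,-10.5]],[[0,0,0],[0,0,-10.5]],[[-5,2.8,0],[0,0,0]],[[0,0,5],[0,0,0]],[[0,0,0],[0,0,0]]]}}

```text
clock: 11.6
tool_pos: [0.5219, 0.0723, 0.2025]
eef_rot: [0.391, 0.92, -0.003, -0.005]
contact_force: [-0.1, 0.3, 0.1]
opening: 0.006
finger_force: 0.0
```

```bash
cat >> h.py <<'E'
A=np.array([.470,.090])
def goto(phi,z,c=180,eps=6,rel=(.0529,.0223),rows=()):
    """print shift (cm, tool axes) and turn (deg about tool z) to lever angle phi (deg world), and the per-row arc steps"""
    t=sensors.get_state();M=R.from_quat(t['eef_rot']).as_matrix();yaw=np.degrees(np.arctan2(M[1,0],M[0,0]))
    pos=lambda f:A+R.from_euler('z',f,degrees=True).as_matrix()[:2,:2]@np.array(rel)
    d=np.r_[pos(phi)-t['tool_pos'][:2],z-t['tool_pos'][2]]
    w=M.T@d*100;dy=(phi+c-eps-yaw+180)%360-180
    print('pos',t['tool_pos'].round(4),'yaw',yaw.round(2),'q7',t['q'][6].round(2),'F',t['contact_force'].round(1),'phi',phi,'shift',w.round(2),'turn',(-dy).round(2),'tilt',M[:,2].round(4))
    for de in rows:
        Y=R.from_euler('z',phi+c-eps,degrees=True).as_matrix()@np.diag([1,-1,-1.])
        print(' arc',de,(Y.T@np.r_[pos(phi-de)-pos(phi),0]*100).round(3),de)
E
python3 -c "
from h import *
goto(-40,.09,rows=(1,2,3,6,9,10))
t=sensors.get_state();print(t['q'].round(3),t['clock'],t['opening'])
s=snap('wrist');u,v=map(int,proj(s,[.49,.07,.08]));print(u,v)"
```

```text
pos [0.5219 0.0723 0.2025] yaw 133.96 q7 -0.01 F [-0.1  0.3  0.1] phi -40 shift [-0.22  0.36 11.24] turn -0.04 tilt [-0.0104 -0.0014 -0.9999]
 arc 1 [-0.048 -0.088  0.   ] 1
 arc 2 [-0.094 -0.177  0.   ] 2
 arc 3 [-0.138 -0.267  0.   ] 3
 arc 6 [-0.262 -0.541  0.   ] 6
 arc 9 [-0.372 -0.821  0.   ] 9
 arc 10 [-0.405 -0.915  0.   ] 10
[ 0.123  0.696 -0.577  1.896  0.553  0.724 -0.01 ] 11.6 0.005835293748172684
244 189
```

Request:
{"op": "step_arm", "data": {"steps": [[[-0.2,0.35,4],[0,0.6,0]],[[0,0,4],[0,0,0]],[[0,0,2.2],[0,0,0]],[[0,0,1],[0,0,0]],[[0,0,0],[0,0,0]],[[0,0,0],[0,0,0]]]}}

```text
clock: 12.4
tool_pos: [0.5292, 0.0753, 0.0957]
eef_rot: [0.391, 0.92, 0.003, -0.004]
contact_force: [0.2, 0.1, -0.2]
opening: 0.0
finger_force: 0.0
```

```bash
python3 -c "
from h import *
goto(-40,.09)
s=snap('wrist','wrist6');cv2.imwrite('pics/wrist6c.png',cv2.resize(s['img'][100:400,80:480],(800,600))[:,:,::-1])"
```

```text
pos [0.5292 0.0753 0.0957] yaw 133.96 q7 -0.14 F [ 0.2  0.1 -0.2] phi -40 shift [ 0.14 -0.47  0.57] turn -0.04 tilt [-0.0053  0.0082 -1.    ]
```

View pics/wrist6c.png

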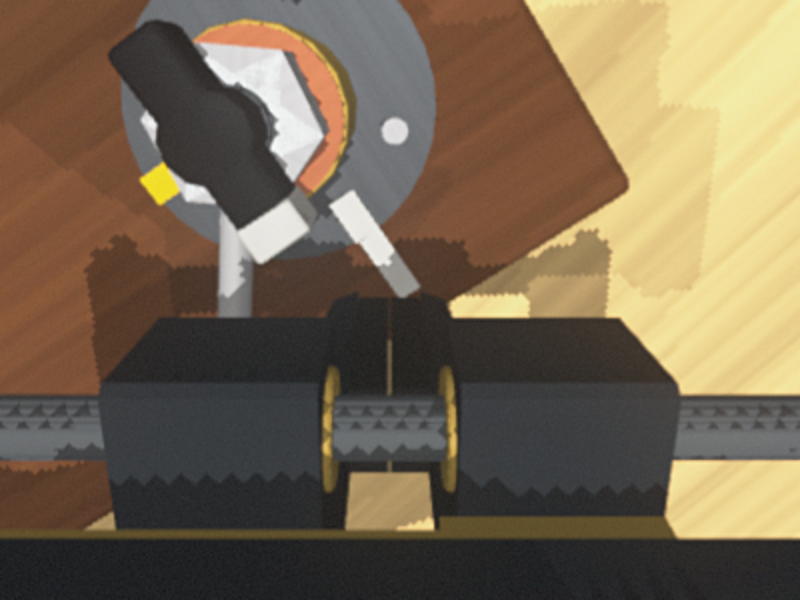

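The picture shows the lever at crop x≈235 and the fingers to its right at x 330–450, with a clear gap. I'll start pushing.

Request:
{"op": "step_arm", "data": {"steps": [[[0.1,-0.45,0.5],[0,0,0]],[[0,0,0],[0,0,0]],[[-0.26,-0.54,0],[0,0,6]],[[-0.26,-0.54,0],[0,0,6]],[[-0.26,-0.54,0],[0,0,6]],[[-0.26,-0.54,0],[0,0,6]],[[-0.26,-0.54,0],[0,0,6]],[[-0.26,-0.54,0],[0,0,6]],[[0,0,0],[0,0,0]],[[0,0,0],[0,0,0]]]}}

```text
clock: 13.7
tool_pos: [0.5042, 0.0439, 0.0895]
eef_rot: [0.656, 0.755, 0.001, -0.005]
contact_force: [-0.4, 1.6, -0.9]
opening: 0.004
finger_force: 0.0
```

```bash
python3 -c "
from h import *
goto(-76,.09)"
```

```text
pos [0.5042 0.0439 0.0895] yaw 98.06 q7 -0.56 F [-0.4  1.6 -0.9] phi -76 shift [ 0.01  0.03 -0.05] turn 0.06 tilt [-0.0072  0.0076 -0.9999]
```

Request:
{"op": "step_arm", "data": {"steps": [[[-0.37,-0.82,0],[0,0,9]],[[-0.37,-0.82,0],[0,0,9]],[[-0.37,-0.82,0],[0,0,9]],[[-0.37,-0.82,0],[0,0,9]],[[-0.37,-0.82,0],[0,0,9]],[[-0.37,-0.82,0],[0,0,9]],[[-0.37,-0.82,0],[0,0,9]],[[-0.37,-0.82,0],[0,0,9]],[[-0.37,-0.82,0],[0,0,9]],[[-0.37,-0.82,0],[0,0,9]],[[0,0,0],[0,0,0]],[[0,0,0],[0,0,0]]]}}

```text
clock: 15.2
tool_pos: [0.4243, 0.0555, 0.0901]
eef_rot: [0.997, 0.071, -0.003, -0.004]
contact_force: [-0.0, 0.5, 0.4]
opening: 0.009
finger_force: 0.0
```

```bash
python3 -c "
from h import *
goto(-166,.09)
s=snap('top');im=s['img'];hsv=cv2.cvtColor(im,cv2.COLOR_RGB2HSV)
m=((hsv[...,0]<6)|(hsv[...,0]>174))&(hsv[...,1]>150)&(hsv[...,2]>60)
k=np.zeros(m.shape,bool);k[180:260,205:300]=m[180:260,205:300];v,u=np.nonzero(k);print(len(u))
if len(u): b=onz(s,u.mean(),v.mean(),.082);d=b[:2]-A;print(b,np.hypot(*d),np.degrees(np.arctan2(d[1],d[0])))
print(sensors.get_state()['q'].round(2))"
```

```text
pos [0.4243 0.0555 0.0901] yaw 8.14 q7 -1.46 F [-0.   0.5  0.4] phi -166 shift [-0.02 -0.01  0.01] turn 0.14 tilt [-0.0068  0.0079 -0.9999]
0
[-0.24  0.8   0.01  2.27 -0.2   0.08 -1.46]
```

Joint 6 is close to its limit of 0.04, so I'll tilt the fingertips slightly towards the base and let a script work out the arc with that tilt.

Request:
{"op": "step_arm", "data": {"steps": [[[0,0,-0.2],[0,-2,0]],[[0,0,0],[0,-2,0]],[[0,0,0],[0,0,0]]]}}

```text
clock: 15.62
tool_pos: [0.4249, 0.0553, 0.0921]
eef_rot: [0.997, 0.07, -0.037, -0.002]
contact_force: [0.6, -0.3, -0.6]
opening: 0.005
finger_force: 0.0
```

```bash
cat >> h.py <<'E'
def arc(phi0,phis,z,c=180,eps=6,rel=(.0529,.0223),tilt=4):
    """rows from the measured pose through lever angles phis, tool z tilted `tilt` deg towards base (-x)"""
    t=sensors.get_state();p=t['tool_pos'];M=R.from_quat(t['eef_rot'])
    print('pos',p.round(4),'q',t['q'].round(3)[[5,6]],'F',t['contact_force'].round(1),'M',t['moment'].round(2),'t',t['clock'],'z',M.as_matrix()[:,2].round(3))
    d=p[:2]-A;print('  centre angle -> phi',(np.degrees(np.arctan2(d[1],d[0]))-np.degrees(np.arctan2(rel[1],rel[0]))).round(1),'r',np.hypot(*d).round(4))
    T=R.from_euler('y',tilt,degrees=True)
    for i,f in enumerate([phi0,*phis]):
        q=A+R.from_euler('z',f,degrees=True).as_matrix()[:2,:2]@np.array(rel)
        # keep the tips (19 mm ahead) on the circle
        N=T*R.from_euler('z',f+c-eps,degrees=True)*R.from_euler('x',180,degrees=True)
        P=np.r_[q,z-.019]-N.apply([0,0,.019])
        print('  ',f,(M.inv().apply(P-p)*100).round(2).tolist(),np.degrees((M.inv()*N).as_rotvec()).round(1).tolist());p,M=P,N
E
python3 -c "
from h import *
arc(-166,[-172,-178,-184,-190],.092)"
```

```text
pos [0.4249 0.0553 0.0921] q [ 0.207 -1.46 ] F [ 0.6 -0.3 -0.6] M [ 0.   -0.08 -0.01] t 15.625 z [-0.075 -0.002 -0.997]
  centre angle -> phi -165.3 r 0.0569
   -166 [0.05, -0.02, 0.01] [0.1, 0.3, 0.0]
   -172 [-0.26, -0.54, 0.02] [0.0, -0.0, 6.0]
   -178 [-0.26, -0.54, 0.02] [0.0, -0.0, 6.0]
   -184 [-0.26, -0.54, 0.02] [-0.0, -0.0, 6.0]
   -190 [-0.26, -0.54, 0.01] [0.0, -0.0, 6.0]
```

Request:
{"op": "step_arm", "data": {"steps": [[[-0.26,-0.54,0.02],[0,0,6]],[[-0.26,-0.54,0.02],[0,0,6]],[[-0.26,-0.54,0.02],[0,0,6]],[[0,0,0],[0,0,0]],[[0,0,0],[0,0,0]]]}}

```text
clock: 16.25
tool_pos: [0.4154, 0.0709, 0.0921]
eef_rot: [0.996, -0.086, -0.038, 0.004]
contact_force: [-1.1, 0.2, 0.6]
opening: 0.006
finger_force: 0.0
```

Request:
{"op": "step_arm", "data": {"steps": [[[-0.13,-0.27,0.01],[0,0,3]],[[-0.13,-0.27,0.01],[0,0,3]],[[0,0,0],[0,0,0]],[[0,0,0],[0,0,0]]]}}

```text
clock: 16.75
tool_pos: [0.4141, 0.0772, 0.092]
eef_rot: [0.99, -0.139, -0.038, 0.006]
contact_force: [-0.5, -0.6, -0.2]
opening: 0.006
finger_force: 0.1
```

```bash
python3 -c "
from h import *
arc(-190,[-196,-202,-208,-214,-220],.092)
print([sensors.get_state()['contact_force'].round(1) for _ in range(3)])"
```

```text
pos [0.4141 0.0772 0.092 ] q [ 0.199 -1.707] F [-0.5 -0.6 -0.2] M [ 0.02 -0.05 -0.03] t 16.75 z [-0.076 -0.002 -0.997]
  centre angle -> phi -189.9 r 0.0573
   -190 [0.12, -0.04, -0.0] [0.2, 0.3, -0.0]
   -196 [-0.26, -0.54, 0.01] [0.0, -0.0, 6.0]
   -202 [-0.26, -0.54, 0.0] [0.0, -0.0, 6.0]
   -208 [-0.26, -0.54, -0.0] [0.0, -0.0, 6.0]
   -214 [-0.26, -0.54, -0.01] [0.0, -0.0, 6.0]
   -220 [-0.26, -0.54, -0.01] [0.0, -0.0, 6.0]
[array([-0.5, -0.6, -0.2]), array([-0.5, -0.6, -0.2]), array([-0.5, -0.6, -0.2])]
```

Request:
{"op": "step_arm", "data": {"steps": [[[-0.13,-0.27,0],[0,0,3]],[[-0.13,-0.27,0],[0,0,3]],[[0,0,0],[0,0,0]],[[0,0,0],[0,0,0]]]}}

```text
clock: 17.25
tool_pos: [0.4134, 0.0832, 0.0921]
eef_rot: [0.981, -0.191, -0.037, 0.008]
contact_force: [-0.7, 0.2, 0.8]
opening: 0.008
finger_force: 0.0
```

Request:
{"op": "step_arm", "data": {"steps": [[[-0.13,-0.27,0],[0,0,3]],[[-0.13,-0.27,0],[0,0,3]],[[0,0,0],[0,0,0]],[[0,0,0],[0,0,0]]]}}

```text
clock: 17.75
tool_pos: [0.4131, 0.0891, 0.0921]
eef_rot: [0.97, -0.242, -0.037, 0.01]
contact_force: [-0.3, -0.2, 0.5]
opening: 0.006
finger_force: 0.0
```

Request:
{"op": "step_arm", "data": {"steps": [[[-0.13,-0.27,0],[0,0,3]],[[-0.13,-0.27,0],[0,0,3]],[[0,0,0],[0,0,0]],[[0,0,0],[0,0,0]]]}}

```text
clock: 18.25
tool_pos: [0.4135, 0.0951, 0.092]
eef_rot: [0.956, -0.292, -0.036, 0.012]
contact_force: [0.6, 0.5, -0.6]
opening: 0.005
finger_force: 0.0
```

```bash
python3 -c "
from h import *
arc(-208,[-214],.092)
for n in('scene','wrist','top'):
    s=snap(n);im=s['img'];hsv=cv2.cvtColor(im,cv2.COLOR_RGB2HSV)
    m=(((hsv[...,0]<6)|(hsv[...,0]>174))&(hsv[...,1]>150)&(hsv[...,2]>70)).astype(np.uint8)
    k,l,st,c=cv2.connectedComponentsWithStats(m)
    P=np.array(proj(s,[*A,.08]))
    for i in range(1,k):
        if st[i,4]>8 and np.hypot(*(c[i]-P))<200:
            b=onz(s,*c[i],.081);d=b[:2]-A;print(n,c[i].round(1),st[i,4],b.round(3),np.hypot(*d).round(4),np.degrees(np.arctan2(d[1],d[0])).round(1))
"
```

```text
pos [0.4135 0.0951 0.092 ] q [ 0.221 -1.895] F [ 0.6  0.5 -0.6] M [ 0.1  -0.06  0.06] t 18.25 z [-0.076 -0.002 -0.997]
  centre angle -> phi 152.0 r 0.0568
   -208 [0.05, -0.04, 0.0] [0.3, 0.2, -0.0]
   -214 [-0.26, -0.54, -0.01] [0.0, -0.0, 6.0]
scene [172.5 273.4] 2633 [ 0.876 -0.12   0.081] 0.4573 -27.3
scene [260.3 320.2] 316 [0.88  0.157 0.081] 0.4152 9.3
top [337.9  87.8] 2886 [ 0.825 -0.161  0.081] 0.4348 -35.2
top [232.3  84.7] 297 [0.837 0.129 0.081] 0.3694 6.0
```

Request:
{"op": "step_arm", "data": {"steps": [[[-0.13,-0.27,0],[0,0,3]],[[-0.13,-0.27,0],[0,0,3]],[[0,0,0],[0,0,0]],[[0,0,0],[0,0,0]]]}}

```text
clock: 18.9
tool_pos: [0.4144, 0.101, 0.0919]
eef_rot: [0.939, -0.342, -0.035, 0.014]
contact_force: [-0.6, -0.7, 0.5]
opening: 0.004
finger_force: 0.0
```

Request:
{"op": "step_arm", "data": {"steps": [[[-0.13,-0.27,0],[0,0,3]],[[-0.13,-0.27,0],[0,0,3]],[[0,0,0],[0,0,0]],[[0,0,0],[0,0,0]]]}}

```text
clock: 19.4
tool_pos: [0.4161, 0.1068, 0.0918]
eef_rot: [0.92, -0.39, -0.035, 0.016]
contact_force: [0.3, -0.1, -0.4]
opening: 0.006
finger_force: 0.0
```

```bash
python3 -c "
from h import *
s=snap('wrist');im=s['img'];g=im.astype(int)
for f in range(-180,-260,-3):
    o=[]
    for r_ in (.026,.032,.038,.044,.05,.056):
        a=np.radians(f);u,v=proj(s,[A[0]+r_*np.cos(a),A[1]+r_*np.sin(a),.082]);u,v=int(round(u)),int(round(v))
        o.append(tuple(int(x) for x in g[v,u]) if 0<=u<560 and 0<=v<420 else None)
    print(f,o)
"
```

```text
-180 [(72, 73, 75), (73, 76, 77), (72, 52, 35), (71, 48, 33), (87, 58, 40), (61, 46, 42)]
-183 [(72, 72, 73), (67, 68, 69), (78, 55, 42), (112, 73, 49), (123, 81, 56), (44, 41, 38)]
-186 [(69, 71, 72), (67, 67, 68), (72, 52, 40), (112, 75, 49), (33, 32, 32), (41, 36, 36)]
-189 [(45, 38, 42), (68, 72, 71), (99, 66, 45), (112, 74, 52), (40, 37, 33), (39, 34, 32)]
-192 [(37, 37, 36), (69, 71, 75), (100, 67, 46), (112, 74, 47), (41, 35, 35), (33, 34, 32)]
-195 [(39, 35, 35), (51, 50, 51), (73, 52, 38), (34, 34, 31), (37, 37, 37), (35, 32, 34)]
-198 [(39, 39, 37), (36, 36, 36), (75, 50, 40), (32, 28, 32), (38, 34, 34), (47, 38, 30)]
-201 [(44, 36, 38), (39, 37, 34), (75, 52, 39), (42, 44, 42), (37, 29, 32), (36, 35, 36)]
-204 [(42, 40, 38), (34, 33, 33), (76, 55, 43), (42, 41, 40), (33, 37, 33), (35, 35, 33)]
-207 [(41, 35, 37), (34, 33, 34), (74, 54, 41), (37, 37, 38), (37, 37, 37), (28, 29, 29)]
-210 [(45, 39, 40), (45, 44, 42), (105, 70, 46), (36, 34, 36), (38, 37, 35), (44, 41, 42)]
-213 [(44, 40, 39), (42, 39, 38), (116, 114, 113), (34, 34, 38), (40, 42, 41), (52, 45, 39)]
-216 [(41,
[... 673 characters left out ...]
119, 81, 54), (39, 38, 36), (41, 44, 40), (39, 37, 41)]
-240 [(72, 73, 76), (122, 79, 56), (117, 77, 53), (36, 35, 37), (40, 37, 37), (42, 40, 38)]
-243 [(70, 69, 72), (120, 77, 54), (117, 78, 52), (44, 40, 38), (42, 40, 39), (45, 41, 39)]
-246 [(73, 74, 75), (119, 81, 56), (121, 80, 54), (101, 69, 51), (44, 39, 33), (44, 40, 36)]
-249 [(71, 71, 72), (78, 55, 40), (128, 87, 62), (123, 79, 51), (47, 40, 35), (50, 44, 42)]
-252 [(71, 70, 72), (74, 55, 39), (120, 78, 54), (121, 81, 53), (48, 43, 39), (52, 49, 41)]
-255 [(71, 72, 72), (77, 56, 40), (118, 77, 50), (122, 80, 54), (51, 43, 41), (55, 47, 38)]
-258 [(71, 70, 70), (78, 55, 42), (120, 82, 60), (122, 81, 55), (58, 53, 43), (59, 50, 40)]
```

The wrist pixels show the lever at about -217°, next to the fingers as planned. Carrying on.

Request:
{"op": "step_arm", "data": {"steps": [[[-0.13,-0.27,0],[0,0,3]],[[-0.13,-0.27,0],[0,0,3]],[[0,0,0],[0,0,0]],[[0,0,0],[0,0,0]]]}}

```text
clock: 19.95
tool_pos: [0.4184, 0.1123, 0.0916]
eef_rot: [0.898, -0.438, -0.034, 0.018]
contact_force: [0.1, -0.9, -0.1]
opening: 0.007
finger_force: 0.0
```

Request:
{"op": "step_arm", "data": {"steps": [[[-0.13,-0.27,0],[0,0,3]],[[-0.13,-0.27,0],[0,0,3]],[[0,0,0],[0,0,0]],[[0,0,0],[0,0,0]]]}}

```text
clock: 20.45
tool_pos: [0.4212, 0.1176, 0.0914]
eef_rot: [0.874, -0.485, -0.033, 0.019]
contact_force: [-0.3, 0.1, 0.6]
opening: 0.006
finger_force: 0.0
```

```bash
python3 -c "
from h import *
arc(-232,[-238,-244,-250],.092)
print(sensors.get_state()['q'].round(3))"
```

```text
pos [0.4212 0.1176 0.0914] q [ 0.291 -2.16 ] F [-0.3  0.1  0.6] M [ 0.1  -0.14  0.03] t 20.45 z [-0.076 -0.002 -0.997]
  centre angle -> phi 127.7 r 0.0561
   -232 [-0.03, -0.02, -0.06] [0.4, 0.1, -0.0]
   -238 [-0.26, -0.54, -0.02] [-0.0, -0.0, 6.0]
   -244 [-0.26, -0.54, -0.03] [0.0, -0.0, 6.0]
   -250 [-0.26, -0.54, -0.03] [-0.0, -0.0, 6.0]
[-0.508  0.826  0.244  2.193 -0.771  0.291 -2.16 ]
```

No resistance yet. The wrist is running out of range, so I'll re-seat the fingers turned half round.

Request:
{"op": "step_arm", "data": {"steps": [[[0.2,0.5,0],[0,0,-5]],[[0,0,-3],[0,0,0]],[[0,0,-3.5],[0,0,-10.5]],[[0,0,0],[0,0,-10.5]],[[0,0,0],[0,0,-10.5]],[[0,0,0],[0,0,-10.5]],[[0,0,0],[0,0,-10.5]],[[0,0,0],[0,0,-10.5]],[[0,0,0],[0,0,-10.5]],[[0,0,0],[0,0,-10.5]],[[0,0,0],[0,0,-10.5]],[[0,0,0],[0,0,-10.5]]]}}

```text
clock: 21.95
tool_pos: [0.4229, 0.1132, 0.1565]
eef_rot: [0.897, 0.44, -0.035, -0.016]
contact_force: [-0.6, -0.2, -0.6]
opening: 0.005
finger_force: 0.0
```

Request:
{"op": "step_arm", "data": {"steps": [[[0,0,0],[0,0,-10.5]],[[0,0,0],[0,0,-10.5]],[[0,0,0],[0,0,-10.5]],[[0,0,0],[0,0,-10.5]],[[0,0,0],[0,0,-10.5]],[[0,0,0],[0,0,-10.5]],[[0,0,0],[0,0,-10.5]],[[0,0,0],[0,0,0]]]}}

```text
clock: 22.95
tool_pos: [0.4228, 0.113, 0.1564]
eef_rot: [0.459, 0.888, -0.018, -0.034]
contact_force: [-0.3, 1.1, -0.0]
opening: 0.004
finger_force: 0.0
```

```bash
python3 -c "
from h import *
arc(-220,[-226],.15,c=360)
print(sensors.get_state()['q'].round(3))
s=snap('top');im=s['img'];hsv=cv2.cvtColor(im,cv2.COLOR_RGB2HSV)
m=((hsv[...,0]<6)|(hsv[...,0]>174))&(hsv[...,1]>150)&(hsv[...,2]>60)
k=np.zeros(m.shape,bool);k[180:265,205:300]=m[180:265,205:300];v,u=np.nonzero(k);print(len(u))
if len(u): b=onz(s,u.mean(),v.mean(),.082);d=b[:2]-A;print(b,np.hypot(*d),np.degrees(np.arctan2(d[1],d[0]))-360)
"
```

```text
pos [0.4228 0.113  0.1564] q [ 0.488 -0.287] F [-0.3  1.1 -0. ] M [-0.01 -0.2  -0.02] t 22.95 z [-0.077 -0.002 -0.997]
  centre angle -> phi 131.1 r 0.0525
   -220 [-0.16, -0.83, 0.69] [-0.4, -0.2, -8.7]
   -226 [0.26, 0.54, -0.01] [-0.0, -0.0, 6.0]
[-0.083  0.691 -0.424  2.137  0.52   0.488 -0.287]
0
```

Request:
{"op": "step_arm", "data": {"steps": [[[-0.15,-0.85,0.7],[0,0,-8.7]],[[0,0,0],[0,0,0]],[[0,0,0],[0,0,0]]]}}

```text
clock: 23.38
tool_pos: [0.4166, 0.1074, 0.1501]
eef_rot: [0.391, 0.92, -0.016, -0.035]
contact_force: [-0.6, 1.0, -0.6]
opening: 0.007
finger_force: 0.0
```

```bash
python3 -c "
from h import *
arc(-220,[-226],.0915,c=360)"
```

```text
pos [0.4166 0.1074 0.1501] q [ 0.47  -0.199] F [-0.6  1.  -0.6] M [-0.01 -0.22 -0.01] t 23.375 z [-0.076 -0.002 -0.997]
  centre angle -> phi 139.1 r 0.0561
   -220 [-0.32, 0.29, 5.85] [-0.3, -0.2, -0.0]
   -226 [0.26, 0.54, -0.01] [-0.0, -0.0, 6.0]
```

Request:
{"op": "step_arm", "data": {"steps": [[[-0.1,0.1,2],[0,0,0]],[[-0.1,0.1,2],[0,0,0]],[[-0.1,0.1,1.85],[0,0,0]],[[0,0,0],[0,0,0]],[[0.26,0.54,0],[0,0,6]],[[0.26,0.54,-0.01],[0,0,6]],[[0.13,0.27,-0.01],[0,0,3]],[[0,0,0],[0,0,0]],[[0,0,0],[0,0,0]]]}}

```text
clock: 24.5
tool_pos: [0.4224, 0.1204, 0.0912]
eef_rot: [0.506, 0.862, -0.02, -0.032]
contact_force: [-0.7, -0.4, 0.4]
opening: 0.005
finger_force: 0.0
```

```bash
python3 -c "
from h import *
arc(-235,[-241,-247,-253],.0915,c=360)"
```

```text
pos [0.4224 0.1204 0.0912] q [ 0.296 -0.449] F [-0.7 -0.4  0.4] M [ 0.02 -0.15  0.07] t 24.5 z [-0.076 -0.002 -0.997]
  centre angle -> phi 124.6 r 0.0564
   -235 [0.0, 0.03, -0.03] [-0.4, -0.1, 0.2]
   -241 [0.26, 0.54, -0.02] [-0.0, -0.0, 6.0]
   -247 [0.26, 0.54, -0.03] [0.0, -0.0, 6.0]
   -253 [0.26, 0.54, -0.03] [0.0, -0.0, 6.0]
```

Request:
{"op": "step_arm", "data": {"steps": [[[0.13,0.27,-0.02],[0,0,3]],[[0.13,0.27,-0.02],[0,0,3]],[[0,0,0],[0,0,0]],[[0,0,0],[0,0,0]]]}}

```text
clock: 25.0
tool_pos: [0.426, 0.1254, 0.0911]
eef_rot: [0.55, 0.834, -0.022, -0.031]
contact_force: [0.9, -0.5, -0.3]
opening: 0.005
finger_force: 0.0
```

Request:
{"op": "step_arm", "data": {"steps": [[[0.13,0.27,-0.02],[0,0,3]],[[0.13,0.27,-0.02],[0,0,3]],[[0,0,0],[0,0,0]],[[0,0,0],[0,0,0]]]}}

```text
clock: 25.5
tool_pos: [0.4302, 0.1299, 0.0912]
eef_rot: [0.593, 0.804, -0.023, -0.03]
contact_force: [-0.4, 0.2, 0.4]
opening: 0.006
finger_force: 0.0
```

Request:
{"op": "step_arm", "data": {"steps": [[[0.13,0.27,-0.02],[0,0,3]],[[0.13,0.27,-0.02],[0,0,3]],[[0,0,0],[0,0,0]],[[0,0,0],[0,0,0]]]}}

```text
clock: 26.0
tool_pos: [0.4348, 0.1338, 0.0913]
eef_rot: [0.634, 0.772, -0.025, -0.029]
contact_force: [-0.0, 0.5, -0.8]
opening: 0.005
finger_force: 0.0
```

Request:
{"op": "step_arm", "data": {"steps": [[[0.13,0.27,-0.02],[0,0,3]],[[0.13,0.27,-0.02],[0,0,3]],[[0,0,0],[0,0,0]],[[0,0,0],[0,0,0]]]}}

```text
clock: 26.5
tool_pos: [0.4396, 0.1372, 0.0913]
eef_rot: [0.674, 0.738, -0.026, -0.027]
contact_force: [-0.2, -0.8, -0.4]
opening: 0.002
finger_force: 0.0
```

```bash
python3 -c "
from h import *
arc(-259,[-265,-271,-283,-300],.0915,c=360)
s=snap('top');im=s['img'];hsv=cv2.cvtColor(im,cv2.COLOR_RGB2HSV)
for n in ('top','scene'):
    s=snap(n);hsv=cv2.cvtColor(s['img'],cv2.COLOR_RGB2HSV)
    m=((hsv[...,0]<8)|(hsv[...,0]>172))&(hsv[...,1]>140)&(hsv[...,2]>50)
    U,V=map(int,proj(s,[*A,.082]));k=np.zeros(m.shape,bool);k[V-45:V+45,U-45:U+45]=m[V-45:V+45,U-45:U+45];v,u=np.nonzero(k);print(n,len(u))
    if len(u): b=onz(s,np.median(u),np.median(v),.082);d=b[:2]-A;print(b,np.hypot(*d),np.degrees(np.arctan2(d[1],d[0]))-360)
"
```

```text
pos [0.4396 0.1372 0.0913] q [ 0.318 -0.685] F [-0.2 -0.8 -0.4] M [-0.06 -0.11 -0.05] t 26.5 z [-0.076 -0.002 -0.997]
  centre angle -> phi 99.9 r 0.0561
   -259 [0.05, -0.03, -0.01] [-0.4, 0.1, 0.2]
   -265 [0.26, 0.54, -0.04] [0.0, -0.0, 6.0]
   -271 [0.26, 0.54, -0.04] [0.0, -0.0, 6.0]
   -283 [0.47, 1.1, -0.08] [0.0, -0.0, 12.0]
   -300 [0.59, 1.59, -0.12] [0.0, -0.0, 17.0]
top 0
scene 20
[0.4588663  0.16662687 0.082     ] 0.07743149778165809 -261.73291541099843
```

Request:
{"op": "step_arm", "data": {"steps": [[[0.13,0.27,-0.02],[0,0,3]],[[0.13,0.27,-0.02],[0,0,3]],[[0,0,0],[0,0,0]],[[0,0,0],[0,0,0]]]}}

```text
clock: 27.15
tool_pos: [0.4433, 0.1396, 0.0911]
eef_rot: [0.711, 0.702, -0.029, -0.026]
contact_force: [-5.1, -1.0, 1.1]
opening: 0.007
finger_force: 2.6
```

Resistance: home reached at about 5 N. From here I'll go in small steps.

Request:
{"op": "step_arm", "data": {"steps": [[[0.05,0.09,0],[0,0,1]],[[0.05,0.09,0],[0,0,1]],[[0,0,0],[0,0,0]],[[0,0,0],[0,0,0]]]}}

```text
clock: 27.65
tool_pos: [0.4437, 0.1402, 0.0909]
eef_rot: [0.723, 0.689, -0.031, -0.027]
contact_force: [-7.9, -0.3, 1.3]
opening: 0.003
finger_force: 3.9
```

Request:
{"op": "step_arm", "data": {"steps": [[[0.05,0.09,0],[0,0,1]],[[0.05,0.09,0],[0,0,1]],[[0,0,0],[0,0,0]],[[0,0,0],[0,0,0]]]}}

```text
clock: 28.15
tool_pos: [0.4443, 0.1409, 0.0906]
eef_rot: [0.735, 0.677, -0.033, -0.027]
contact_force: [-10.0, -0.7, 1.5]
opening: 0.001
finger_force: 4.9
```

Request:
{"op": "step_arm", "data": {"steps": [[[0.05,0.09,0],[0,0,1]],[[0.05,0.09,0],[0,0,1]],[[0,0,0],[0,0,0]],[[0,0,0],[0,0,0]]]}}

```text
clock: 28.65
tool_pos: [0.4453, 0.1416, 0.0905]
eef_rot: [0.747, 0.664, -0.034, -0.026]
contact_force: [-10.9, -0.8, 3.0]
opening: 0.003
finger_force: 5.6
```

Request:
{"op": "step_arm", "data": {"steps": [[[0.05,0.09,0],[0,0,1]],[[0.05,0.09,0],[0,0,1]],[[0,0,0],[0,0,0]],[[0,0,0],[0,0,0]]]}}

```text
clock: 29.15
tool_pos: [0.4463, 0.1423, 0.0903]
eef_rot: [0.758, 0.651, -0.035, -0.026]
contact_force: [-12.6, -0.8, 3.8]
opening: 0.003
finger_force: 6.4
```

Request:
{"op": "step_arm", "data": {"steps": [[[0.05,0.09,0.02],[0,0,1]],[[0.06,0.1,0.02],[0,0,1]],[[0,0,0],[0,0,0]],[[0,0,0],[0,0,0]]]}}

```text
clock: 29.65
tool_pos: [0.4474, 0.1431, 0.0897]
eef_rot: [0.769, 0.638, -0.036, -0.026]
contact_force: [-15.1, 0.7, 6.6]
opening: 0.007
finger_force: 7.3
```

```bash
python3 -c "
from h import *
t=sensors.get_state();p=t['tool_pos'];print(t['contact_force'],t['moment'],p,t['eef_rot'],np.cross(p-np.r_[A,0],[*t['contact_force'][:2],0]))
Y=R.from_quat(t['eef_rot']).as_matrix();print(Y.round(3))
w=snap('wrist');
hsv=cv2.cvtColor(w['img'],cv2.COLOR_RGB2HSV)
for s,n in((w,'w'),(snap('top'),'t'),(snap('scene'),'s')):
    hsv=cv2.cvtColor(s['img'],cv2.COLOR_RGB2HSV)
    m=(hsv[...,0]>22)&(hsv[...,0]<32)&(hsv[...,1]>200)&(hsv[...,2]>120)
    U,V=map(int,proj(s,[*A,.071]));k=np.zeros(m.shape,bool);a,b,c,d=max(V-60,0),max(V+60,0),max(U-60,0),max(U+60,0);k[a:b,c:d]=m[a:b,c:d];v,u=np.nonzero(k)
    print(n,len(u),U,V, (u.mean(),v.mean(),np.degrees(np.arctan2(*(onz(s,u.mean(),v.mean(),.072)[:2]-A)[::-1]))) if len(u) else '')
"
```

```text
[-15.08818966   0.72666757   6.5552782 ] [-0.05002266  2.73896367  0.03518225] [0.44740406 0.14311222 0.08972679] [ 0.76908377  0.63759112 -0.03630586 -0.02587678] [-0.06520155 -1.3538149   0.78494751]
[[ 0.184  0.979 -0.089]
 [ 0.983 -0.186 -0.006]
 [-0.023 -0.086 -0.996]]
w 0 334 346 
t 7 246 218 (np.float64(255.85714285714286), np.float64(221.28571428571428), np.float64(-108.59709470307756))
s 0 327 225
```

About 15 N at r≈60 mm, and the tab has crept by about 1.5 mm. I'll back off and lift.

Request:
{"op": "step_arm", "data": {"steps": [[[0,-0.5,0],[0,0,0]],[[0,-1,0],[0,0,0]],[[0,-0.5,0],[0,0,0]],[[0,0,-3],[0,0,0]],[[0,0,-5],[0,0,0]],[[0,0,-5],[0,0,0]],[[0,0,-4],[0,0,0]],[[0,0,0],[0,0,0]],[[0,0,0],[0,0,0]]]}}

```text
clock: 30.92
tool_pos: [0.4477, 0.1484, 0.2609]
eef_rot: [0.77, 0.637, -0.03, -0.023]
contact_force: [0.2, -0.3, -1.3]
opening: 0.005
finger_force: 0.0
```

```bash
python3 -c "
from h import *
t=sensors.get_state();print(t['contact_force'],t['tool_pos'],t['clock'])
for n in('wrist','top'):
    s=snap(n,n+'_end');hsv=cv2.cvtColor(s['img'],cv2.COLOR_RGB2HSV);H,S,V=[hsv[...,i].astype(int) for i in range(3)]
    for nm,m,z in(('tab',(H>20)&(H<34)&(S>170)&(V>110),.072),('ball',((H<6)|(H>174))&(S>150)&(V>70),.079),('black',(V<50),.112),('white',(S<45)&(V>130),.112)):
        k,l,st,c=cv2.connectedComponentsWithStats(m.astype(np.uint8))
        for i in range(1,k):
            b=onz(s,*c[i],z);d=b[:2]-A
            if st[i,4]>5 and np.hypot(*d)<.09: print(n,nm,st[i,4],c[i].round(1),'r',np.hypot(*d).round(4),'ang',np.degrees(np.arctan2(d[1],d[0])).round(1))
            if nm=='black' and st[i,4]>60 and np.hypot(*d)<.04:
                v,u=np.nonzero(l==i);e=cv2.fitLine(np.c_[u,v].astype(np.float32),2,0,.01,.01).ravel();p=onz(s,*(e[2:]+e[:2]*15),z)-onz(s,*(e[2:]-e[:2]*15),z);print('   line',np.degrees(np.arctan2(p[1],p[0])))
"
```

```text
[ 0.1633697  -0.32126013 -1.30812617] [0.44773173 0.14842086 0.26088874] 30.925
wrist ball 226 [297.  177.6] r 0.0754 ang 97.0
wrist black 9325 [341.4 304.1] r 0.0552 ang -75.3
wrist black 6 [245.  256.5] r 0.0724 ang 170.2
wrist white 223 [304.7 204.7] r 0.0545 ang 95.8
wrist white 28 [292.2 210. ] r 0.0541 ang 109.0
wrist white 28 [336.2 210.5] r 0.0492 ang 63.4
wrist white 221 [357.3 231.3] r 0.0437 ang 28.5
wrist white 109 [316.  234.2] r 0.0241 ang 89.0
wrist white 44 [339.7 255.3] r 0.0194 ang -1.9
top tab 12 [255.5 221.2] r 0.0264 ang -109.0
top ball 16 [219.  221.5] r 0.0721 ang 97.3
top black 80 [244.6 218.8] r 0.0049 ang -178.7
   line -14.30823401216448
top white 7 [223.6 220.9] r 0.0548 ang 100.3
top white 6 [255.5 230. ] r 0.0441 ang -140.0
```

```bash
python3 -c "
from h import *
s=snap('top')
for f in('top0','top_end'):
    im=cv2.imread(f'pics/{f}.png')[:,:,::-1];hsv=cv2.cvtColor(np.ascontiguousarray(im),cv2.COLOR_RGB2HSV);H,S,V=[hsv[...,i].astype(int) for i in range(3)]
    w=np.clip(S-90,0,None)*((H>20)&(H<34)&(V>70));w[:214]=0;w[229:]=0;w[:,:251]=0;w[:,262:]=0
    v,u=np.mgrid[:420,:560];c=((u*w).sum()/w.sum(),(v*w).sum()/w.sum());d=onz(s,*c,.072)[:2]-A
    print(f,c,np.hypot(*d),np.degrees(np.arctan2(d[1],d[0])))
"
```

```text
top0 (np.float64(255.8451443569554), np.float64(220.66272965879264)) 0.026778387279167606 -105.24143713201153
top_end (np.float64(255.37788215200683), np.float64(221.45559350982066)) 0.026237941900829287 -110.41062127603408
```

The tab has been dragged about 3–5° (1.5–2.5 mm), the pointer is within about 3° of the mark, and the robot is clear.

```bash
python3 -c "
from h import *
print(finish_job())"
```

```text
the job is handed in; nothing more can be done
None
```

The job is handed in at about 31 s of the 61 s: the pointer is within about 3° of the mark, and the jam nut is home and nipped at about 15 N, with the washer's tab dragged about 1.5–2.5 mm by camera estimate. The hand-in returned no verdict.

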